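# Load a culture dish into the imaging chamber through its sprung dust flap

### The job

Load the culture dish for imaging: first slide the dish that stands loose on the carrier's flat tail forward between the side rails until it is seated against the front stop, keeping it flat. Then push the carrier along the track (the upright tab at its tail is made for this), letting the carrier itself and not the gripper open the sprung dust flap, until it is fully home against the stops inside and the flap has dropped shut behind the nest, with the dish still seated. Do not disturb the beaker, the spare dish or the forceps.

Things in the scene. Friction and masses are not known exactly. Their poses are not given: they have to be found in the camera images.
- chamber: Imaging chamber fixed on the bench: white and grey box 175 deep (x) x 200 wide (y) x 142 mm high, black camera head on its roof (to 204 mm), loading track out of its front, which faces the robot's left. Origin: bench level, middle of the front face (bezel 7 mm in front of it); x points into the chamber, the loading direction, y left, z up. Slot: 104 mm wide, top edge 42 mm above the bench.
- track_end (a point): Middle of the track's outer end, on its floor, 235 mm in front of the chamber's origin; axes as the chamber's. The aluminium track runs straight from here into the chamber: floor 6 mm above the bench, guide rails with 103 mm between them, 121 mm over their outsides, 18 mm high above the bench.
- home (a point): Where the carrier's origin lies when the carrier is fully home against the rubber stops inside: on the track floor, 79 mm inside the chamber's origin (x), y = 0; axes as the chamber's. The carrier has 1.5 mm play to either side.
- dust_flap: Black flap with a yellow stripe, 100 wide x 27 mm high, shutting the slot from inside. Origin on its hinge at the top edge, 40 mm above the bench, 6 mm inside the chamber's origin. Shut, it hangs straight (z axis up) with its lower edge 13 mm above the bench, clear of the carrier's flat tail. Swings only inward and up, to 1.4 rad; a light spring shuts it (1 to 3 N to push it open).
- carrier: Dish carrier, loose in the track, 0.25-0.5 kg: steel plate 196 long (x) x 100 wide x 5 mm thick, aluminium dish nest in front, flat tail behind. Origin: underside below the nest's centre; x forward to the chamber, z up. Plate from x = -155 to +41 mm. The nest (21 mm above the underside) opens the flap and holds it at about 1 rad; it drops shut behind the nest. Home, 76 mm of tail stay outside.
- nest (a point): Centre of the nest on the plate's top (5 mm above the carrier's origin), where a seated dish has its origin; axes as the carrier's. Front stop at x = 33 to 41 mm; side rails 67 to 69 mm apart, back to x = -25 mm, then flaring out to 78 mm apart at x = -45 mm; all 16 mm high above the plate. Open behind.
- tab (a point): Centre of the rear face of the carrier's upright push tab with blue top edge, 155 mm behind the carrier's origin at the tail's end, 17 mm above the underside; axes as the carrier's. The tab is 36 mm wide (y), 4 mm thick, its top 33 mm above the underside. It is there to push on.
- dish: Closed culture dish with pale medium, 66 mm across, 63 mm where a finger pushes its side, 14 mm high, 18 g, standing loose on the carrier's tail, behind the nest or part way into its flared mouth. Origin: centre of its underside, z up (any yaw).
- beaker: Bystander: glass beaker 55 mm across, 68 mm high, on the bench beyond the track. Origin: centre of its underside.
- spare_dish: Bystander: another culture dish 64 mm across, 14 mm high, on the bench beyond the track. Origin: centre of its underside. Not the one to load.
- forceps: Bystander: steel forceps 139 mm long (y), 15 mm wide, 9 mm high, lying on the bench beyond the track. Origin: centre of its underside.
Not all that is in view belongs to the job. Leave any yellow look-alike of the dish alone.

How it is judged:
By the outcome, as a careful person would: the job done as asked, in the order asked, and still so for the second after the job is handed in, with the robot touching nothing.
It also fails if it takes over 48 s, if anything falls off the work surface, if the arm or the gripper's body presses on something with over 40 N, if the wrist force passes 120 N, or if a joint passes its speed limit or range.

### The arm

A 6-joint arm with a two-finger parallel gripper is mounted at the origin on a cart in front of the work surface, level with it; the furniture and walls round the work are solid. World frame = base frame: x ahead of the robot, y to its left, z up, the work surface at z = 0. Lengths are in m, angles in rad, forces in N, time in s.
With the tool pointing down it reaches from about 0.275 to 0.825 m from the base axis. Payload 4.9 kg.
Tool frame: the origin (TCP) lies at the very end of the fingers, on their centre line; the grasp point (between the pads) lies env.grasp_offset behind it (env.grasp_offset is the distance from the TCP to the grasp point, in m); z points along the fingers, y is the line along which they close (so a half turn about z gives the same grasp; the last joint's range is limited). The gripper opens to 85 mm and grips with 20 to 120 N. Pads are 22 mm wide; open, the fingers measure 114 mm over their backs; the gripper's body (76 mm by 85 mm) begins 54 mm behind the grasp point. The pads swing forward as they close: fully open they stand 13 mm farther back than shut.
Start: joints at [-1.28, 0.326, -0.193, 1.052, 0, 1.437], TCP at [0.227, -0.501, 0.231] pointing down, gripper open.
Joint ranges: [-2.65, 2.65], [-0.97, 1.79], [-1.3, 1.35], [-1.93, 2.1], [-1.47, 1.37], [-3.14, 3.14]. Speed limits (rad/s): [2.57, 2.57, 3.14, 3.14, 3.14, 3.14].

### API

Orientations are given as a unit quaternion [x, y, z, w].
In Python, from bench import env gives the robot as it stands.
- The arm moves only by the tool drive_tool, never from a script. Its argument "increments" is one flat list of numbers, 5 for each row, row after row: the opening, from 0 (shut) to 1 (fully open), then the shift along the world's x, y, z in mm, then the turn about the world's z in rad. A call has 1 to 8 rows; each row shifts and turns the commanded pose from where the row before left it; what a row does not reach is not made up. A row lasts 1/8 s, in which the tool goes at most 62.5 mm and 10.7 degrees, less where a joint would pass 70% of its speed; a pose out of reach is approached as far as the arm can. A call with a gripper value outside its range is refused whole. The fingers move at their own pace and stop on an object; "squeeze" is the grip in N (left out, the last holds). Time passes only in rows, so rows that do not move let the fingers close. It gives the time, the measured TCP pose, the force, the opening and the grip force at its end, in the units of the state.
- env.observe(): the state, without advancing time (a new reading comes with each control period).
- env.camera(name): name is "scene" or "top" or "wrist"; returns a dict with "image" (480x640x3 uint8, red, green, blue), "fx", "fy", "cx", "cy" (pixels), "k1" (the pictures are not rectified: a ray, as slopes to the right and down, at radius r is drawn at 1 + k1 r^2 times it, then the intrinsics apply), "R" (3x3) and "t" (3): a world point X has camera coordinates R X + t. Camera axes: x right, y down, z forward; pixel columns grow to the right and rows downward; lengths in m; the calibration is good to about 2 mm. A picture is of the moment at which its call begins. There is no depth.
- env.job_done(): hands the job in; it is judged then, once.
The state is a dict: "time": time; "joint_positions": joint angles; "joint_velocities": joint speeds; "joint_torque": joint torques, N m; "tcp_pos": TCP position; "tool_rot": TCP orientation; "wrist_force": force on the tool from outside, world axes, zero at the start; "torque": the same for the moment, N m; "gripper_width": finger opening in m; "grip_force": force on a finger pad.
Only numpy, scipy, OpenCV 4.12 (cv2) and the standard library are available. Lean on these libraries where they do the work, as an engineer would, in place of code of your own. Each camera call takes 0.05 s, during which the arm holds its last target. There are 200 camera calls.

## Working session

There is one attempt and no reset: what is moved stays moved. The work goes in short steps, Python scripts to look and compute and a tool call to move; the robot and the scene stay as the last step left them, time stands still between calls to the robot, and variables do not carry over. Pictures are saved under pics/ and viewed, at most 10 in all, crops included, and the job is handed in when it is done.

Besides the shell and the picture viewer there is one more tool, called after "Request:" by a JSON object that holds its "name" and its "arguments", one argument or row to a line. drive_tool: Moves the arm, as the interface text tells. Its arguments: {"type":"object","properties":{"increments":{"type":"array","items":{"type":"number"}},"squeeze":{"type":"number"}},"required":["increments"]}

```bash
mkdir -p pics
cat > h.py <<'E'
import numpy as np, cv2
from bench import env
def shot(n,f):
    c=env.camera(n); cv2.imwrite(f'pics/{f}.png',c['image'][:,:,::-1]); np.savez(f'pics/{f}.npz',**{k:np.array(v) for k,v in c.items()}); return c
def load(f): return dict(np.load(f'pics/{f}.npz'))
def ray(c,u,v):
    K=np.array([[c['fx'],0,c['cx']],[0,c['fy'],c['cy']],[0,0,1.]]);d=np.array([float(c['k1']),0,0,0])
    # division-free inverse of r*(1+k1 r^2)
    p=cv2.undistortPoints(np.array([[[u,v]]],float),K,d)[0,0]
    R=np.array(c['R']);t=np.array(c['t']); return -R.T@t, R.T@np.array([p[0],p[1],1])
def onz(c,u,v,z):
    o,d=ray(c,u,v); return o+d*(z-o[2])/d[2]
def proj(c,X):
    p=np.array(c['R'])@np.array(X)+np.array(c['t']); x=p[:2]/p[2]; s=1+c['k1']*(x@x)
    return np.array([c['fx']*x[0]*s+c['cx'],c['fy']*x[1]*s+c['cy']])
E
python3 - <<'E'
from h import *
shot('top','top0');shot('scene','sc0')
s=env.observe();print(s['time'],s['tcp_pos'],s['tool_rot'],s['gripper_width'],env.grasp_offset)
E
```

```text
0.1 [ 0.2265281  -0.50061072  0.23056835] [ 9.77532763e-01  2.10782072e-01 -5.92762936e-05 -7.81781464e-04] 0.08533070884995148 0.0187
```

View pics/top0.png

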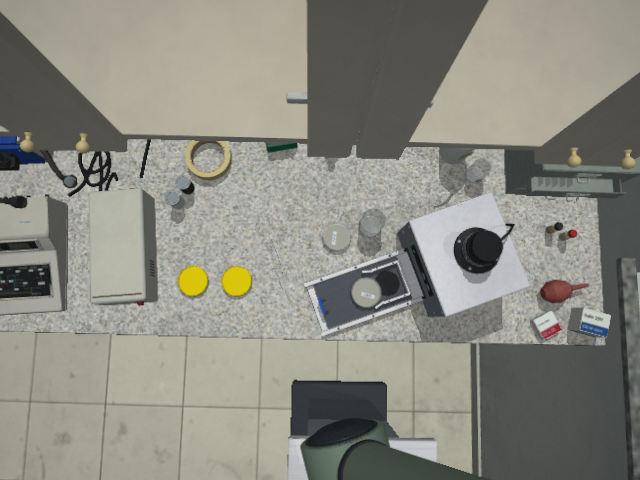

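View pics/sc0.png

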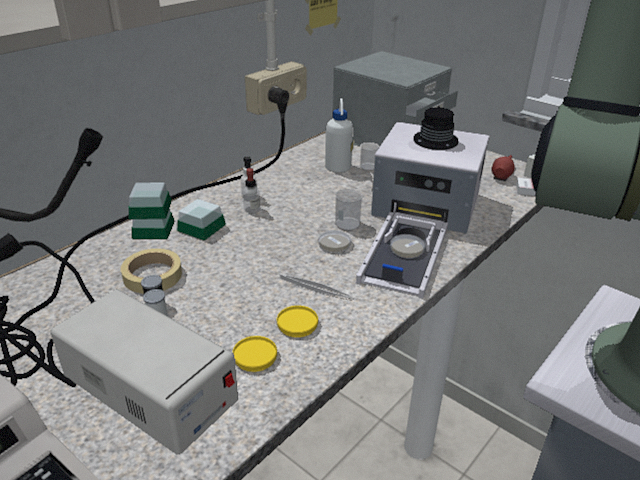

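The top view shows the track running from its outer end at about (313,310) to the chamber at about (415,268). The blue tab is at (322,305), the dish at (366,292), the spare dish at (336,237) and the beaker at (371,223). The forceps are faint, around (280,260).

Run:
```python
from h import *
c=load('top0');im=c['image'][:,:,::-1]
cv2.imwrite('pics/crop0.png',cv2.resize(im[225:345,295:445],None,fx=5,fy=5,interpolation=cv2.INTER_CUBIC))
print(c['t'],-c['R'].T@c['t'],c['fx'],c['k1'])
h=cv2.cvtColor(np.ascontiguousarray(im),cv2.COLOR_BGR2HSV)
m=cv2.inRange(h,(105,150,60),(130,255,255));m[:, :300]=0;m[:,:345][:, :]=m[:,:345];m[:,345:]=0
ys,xs=np.nonzero(m);print(len(xs),xs.mean(),ys.mean(),onz(c,xs.mean(),ys.mean(),.039))
```

```text
[0.09699937 0.55612434 1.02025564] [0.39946809 0.12334132 1.08849295] 490.7558012665905 -0.02919845316655403
42 321.6190476190476 305.8809523809524 [0.42806873 0.09547098 0.039     ]
```

View pics/crop0.png

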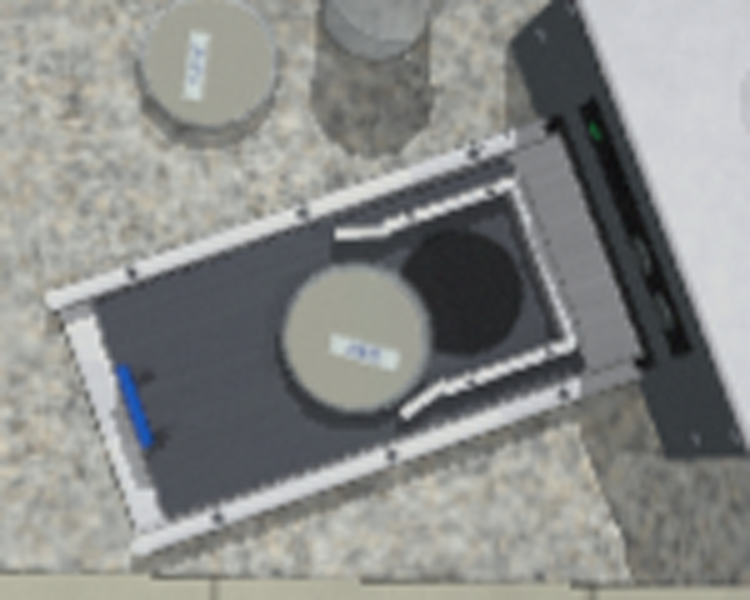

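The crop covers top-view pixels (295..445, 225..345) at 5x. The dish is centred at about (356,338), in the flared mouth and offset toward the near side. The blue tab is at (134,406), and the nest's front stop runs from (515,180) to (573,343). The track's outer rail corners are at about (48,298) and (137,552).

Run:
```python
from h import *
c=load('top0')
P=lambda x,y,z: onz(c,x/5-.4+295,y/5-.4+225,z)
a,b=P(48,299,.018),P(137,554,.018); a2,b2=P(515,137,.018),P(578,396,.018)
print('corners',a,b,np.linalg.norm(a-b)); 
for d in (a2-a,b2-b): print('ang',np.arctan2(d[1],d[0]))
te=(a+b)/2; print('te',te)
dirs=((a2-a)/np.linalg.norm(a2-a)+(b2-b)/np.linalg.norm(b2-b)); th=np.arctan2(dirs[1],dirs[0])
w=(b-a)[:2]; print('th',th, 'end perp',np.arctan2(w[1],w[0])+0)
X=np.array([np.cos(th),np.sin(th)]);Y=np.array([-X[1],X[0]])
for n,p in dict(tab1=P(121,366,.039),tab2=P(149,445,.039),dish=P(356,338,.025),st1=P(518,178,.027),st2=P(576,343,.027),r1=P(336,235,.027),r2=P(405,412,.027),bez1=P(553,118,.02),bez2=P(645,368,.02)).items():
    q=p[:2]-te[:2]; print(n,p.round(4),'in track',(q@X).round(4),(q@Y).round(4))
print(env.observe()['joint_positions'])
```

```text
corners [0.4742442  0.13394208 0.018     ] [0.36554934 0.09266743 0.018     ] 0.1162676659751607
ang -1.2115840973475565
ang -1.208595853841596
te [0.41989677 0.11330475 0.018     ]
th -1.2100899755945764 end perp -2.7786819560316727
tab1 [0.445  0.1019 0.039 ] in track 0.0196 0.0195
tab2 [0.4119 0.0892 0.039 ] in track 0.0197 -0.016
dish [4.602e-01 1.000e-04 2.500e-02] in track 0.1202 -0.0022
st1 [ 0.5316 -0.07    0.027 ] in track 0.2109 0.0398
st2 [ 0.4603 -0.0952  0.027 ] in track 0.2094 -0.0358
r1 [0.5046 0.0094 0.027 ] in track 0.1271 0.0426
r2 [ 0.4288 -0.0212  0.027 ] in track 0.129 -0.0391
bez1 [ 0.5596 -0.0868  0.02  ] in track 0.2365 0.0601
bez2 [ 0.4505 -0.1269  0.02  ] in track 0.2355 -0.0561
[-1.28021376e+00  3.26883399e-01 -1.93495362e-01  1.05198561e+00
  3.96761609e-06  1.43662888e+00]
```

Request:
{"name": "drive_tool", "arguments": {
  "increments": [0,7,40,2,-0.03,0,7,40,2,-0.03,0,7,40,2,0,0,7,40,2,0,0,7,40,2,0,0,7,40,2,0,0,7,40,2,0,0,7,40,2,0],
  "squeeze": 20
}}

```text
time: 1.1
tcp_pos: [0.2825, -0.1797, 0.2472]
tool_rot: [0.983, 0.181, 0.0, -0.0]
wrist_force: [0.0, 0.1, -0.1]
gripper_width: -0.0
grip_force: 0.0
```

Request:
{"name": "drive_tool", "arguments": {
  "increments": [0,10,40,0,0,0,15,40,0,0,0,27,40,0,0,0,36,40,0,0,0,36,40,0,0,0,30,30,0,0,0,0,0,0,0]
}}

```text
time: 1.98
tcp_pos: [0.4379, 0.0506, 0.2468]
tool_rot: [0.983, 0.183, -0.0, -0.0]
wrist_force: [-0.3, 0.2, 0.0]
gripper_width: -0.0002
grip_force: 0.0
```

Run:
```python
from h import *
s=env.observe();print(s['time'],s['tcp_pos'],s['tool_rot'],s['wrist_force'],s['gripper_width'],s['joint_positions'])
q=s['tool_rot'];print('tool y ang',2*np.arctan2(q[1],q[0])-np.pi/2)
T=np.array([.4285,.0956]);u=np.array([.355,-.935]);print('to go',T+.0403*u-s['tcp_pos'][:2])
```

```text
1.975 [0.43790181 0.05059887 0.24675103] [ 9.83047426e-01  1.83351356e-01 -1.34216989e-04 -1.44146552e-04] [-0.30403685  0.18837674  0.0058519 ] -0.00024153124528787656 [-5.28623355e-02  1.12149297e-01 -4.28840161e-01  1.03013554e+00
  2.17124988e-04  2.71994123e+00]
tool y ang -1.202007271575294
to go [0.00490469 0.00732063]
```

Request:
{"name": "drive_tool", "arguments": {
  "increments": [0,5,7,-40,0,0,0,0,-40,0,0,0,0,-40,0,0,0,0,-30,0,0,0,0,-30,0,0,0,0,0,0]
}}

```text
time: 2.72
tcp_pos: [0.4388, 0.0552, 0.0657]
tool_rot: [0.984, 0.181, -0.003, -0.0]
wrist_force: [0.0, -0.9, -0.6]
gripper_width: 0.0
grip_force: 0.0
```

Run:
```python
from h import *
c=shot('wrist','w1');d=shot('scene','s1');shot('top','t1')
s=env.observe();print(s['time'],s['tcp_pos'],'tcp in wrist',proj(c,s['tcp_pos']))
cv2.imwrite('pics/w1v.png',np.hstack([cv2.resize(c['image'][:,:,::-1],(400,300)),cv2.resize(d['image'][190:310,340:500,::-1],(400,300))]))
```

```text
2.875 [0.44212218 0.05549727 0.06830225] tcp in wrist [328.14523797 300.57752105]
```

View pics/w1v.png

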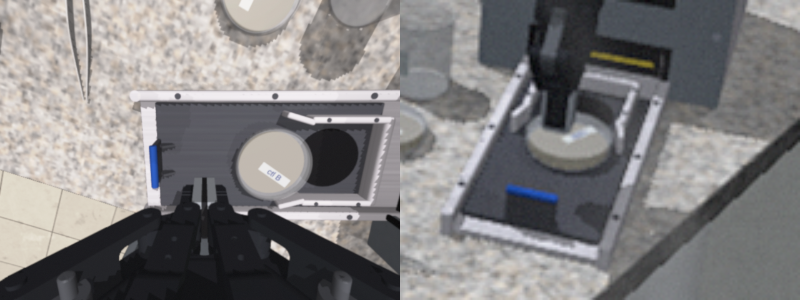

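The left half (wrist view, 1.6x reduced) shows the closed finger tips at about (205,185), between the tab (154,165) and the dish (272,163). The right half (scene crop) shows the fingers still above everything. The tips look only about 15 mm thick.

Run:
```python
from h import *
c=load('w1');T=np.array([.4285,.0956]);u=np.array([.355,-.935]);Y=np.array([.935,.355])
f=lambda p:(((p[:2]-T)@u+.0197).round(4),((p[:2]-T)@Y).round(4))
for n,(x,y,z) in dict(dish=(273,161,.025),tab1=(154,143,.039),tab2=(155,187,.039),fs1=(390,119,.027),fs2=(371,204,.027),railL=(140,96,.018),railR=(350,217,.018)).items():
    p=onz(c,x*1.6,y*1.6,z);print(n,p.round(4),f(p))
for n,x,y in(('fingerback',193,195),('fingerfront',215,195)): p=onz(c,x*1.6,y*1.6,.068);print(n,p.round(4),f(p))
print(f(env.observe()['tcp_pos']),env.observe()['tcp_pos'])
```

```text
dish [0.4677 0.0023 0.025 ] (np.float64(0.1209), np.float64(0.0035))
tab1 [0.4507 0.1015 0.039 ] (np.float64(0.0221), np.float64(0.0228))
tab2 [0.4151 0.0895 0.039 ] (np.float64(0.0207), np.float64(-0.0147))
fs1 [ 0.5334 -0.0682  0.027 ] (np.float64(0.2101), np.float64(0.0399))
fs2 [ 0.4625 -0.0956  0.027 ] (np.float64(0.2106), np.float64(-0.0361))
railL [0.4783 0.1269 0.018 ] (np.float64(0.0081), np.float64(0.0577))
railR [ 0.4413 -0.0935  0.018 ] (np.float64(0.201), np.float64(-0.0551))
fingerback [0.4339 0.0614 0.068 ] (np.float64(0.0537), np.float64(-0.0071))
fingerfront [0.4394 0.0471 0.068 ] (np.float64(0.0689), np.float64(-0.007))
(np.float64(0.062), np.float64(-0.0015)) [0.44212218 0.05549727 0.06830225]
```

Request:
{"name": "drive_tool", "arguments": {
  "increments": [0,3,1,-15,0,0,0,0,-15,0,0,0,0,-12,0,0,0,0,0,0,0,0,0,0,0]
}}

```text
time: 3.5
tcp_pos: [0.4449, 0.0569, 0.0254]
tool_rot: [0.983, 0.181, 0.0, 0.0]
wrist_force: [-0.0, -0.3, -0.9]
gripper_width: -0.0001
grip_force: 0.0
```

Request:
{"name": "drive_tool", "arguments": {
  "increments": [0,0,0,-5,0,0,0,0,-3,0,0,0,0,0,0,0,0,0,0,0]
}}

```text
time: 4.0
tcp_pos: [0.4447, 0.0569, 0.0173]
tool_rot: [0.983, 0.181, 0.0, -0.0]
wrist_force: [0.1, -0.1, 0.0]
gripper_width: 0.0001
grip_force: 0.0
```

Request:
{"name": "drive_tool", "arguments": {
  "increments": [0,1.4,-3.75,-2,0,0,1.4,-3.75,0,0,0,1.4,-3.75,0,0,0,1.4,-3.75,0,0,0,1.4,-3.75,0,0,0,1.4,-3.75,0,0,0,1.4,-3.75,0,0,0,1.4,-3.75,0,0]
}}

```text
time: 5.0
tcp_pos: [0.456, 0.0266, 0.0153]
tool_rot: [0.983, 0.181, -0.0, -0.0]
wrist_force: [0.1, 0.3, -0.3]
gripper_width: -0.0002
grip_force: 0.1
```

Request:
{"name": "drive_tool", "arguments": {
  "increments": [0,1.4,-3.75,0,0,0,1.4,-3.75,0,0,0,1.4,-3.75,0,0,0,1.4,-3.75,0,0,0,1.4,-3.75,0,0,0,1.4,-3.75,0,0,0,0,0,0,0]
}}

```text
time: 5.88
tcp_pos: [0.4645, 0.0041, 0.0153]
tool_rot: [0.983, 0.181, 0.0, 0.0]
wrist_force: [0.2, -0.1, -0.7]
gripper_width: 0.0002
grip_force: 0.0
```

Run:
```python
from h import *
c=shot('wrist','w2');d=shot('scene','s2')
s=env.observe();print(s['time'],s['tcp_pos'],s['wrist_force'])
cv2.imwrite('pics/w2v.png',np.hstack([cv2.resize(c['image'][:,:,::-1],(400,300)),cv2.resize(d['image'][190:310,340:500,::-1],(400,300))]))
```

```text
5.975 [0.46425154 0.00435271 0.01526266] [-0.09174628  0.56567261 -0.03367429]
```

View pics/w2v.png

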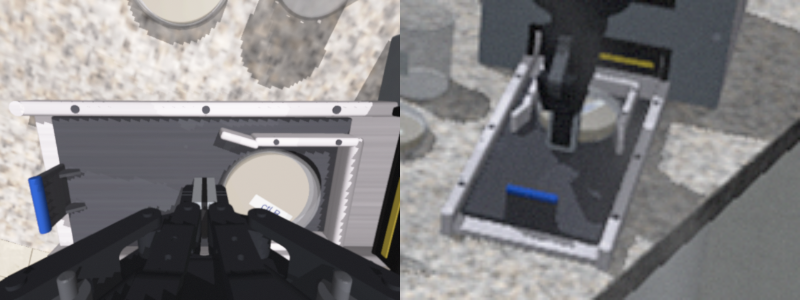

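The wrist view shows the dish inside the rails with its front edge at about x=322 and the stop's inner edge at about x=337. That leaves roughly 10 mm to go.

Request:
{"name": "drive_tool", "arguments": {
  "increments": [0,1.1,-2.8,0,0,0,1.1,-2.8,0,0,0,1.1,-2.8,0,0,0,0,0,0,0]
}}

```text
time: 6.48
tcp_pos: [0.4678, -0.0043, 0.0153]
tool_rot: [0.983, 0.181, 0.0, 0.0]
wrist_force: [-0.1, 0.3, 0.3]
gripper_width: 0.0001
grip_force: 0.0
```

Run:
```python
from h import *
c=shot('wrist','w3');d=shot('scene','s3')
s=env.observe();print(s['time'],s['tcp_pos'],s['wrist_force'])
a=c['image'][190:430,320:640,::-1]
cv2.imwrite('pics/w3v.png',np.hstack([cv2.resize(a,(400,300),interpolation=2),cv2.resize(d['image'][190:310,340:500,::-1],(400,300))]))
# tab blue centroid for carrier motion
for f in('w1','w2','w3'):
    k=load(f);h=cv2.cvtColor(k['image'],cv2.COLOR_RGB2HSV);m=cv2.inRange(h,(105,150,60),(130,255,255));n,l,st,ce=cv2.connectedComponentsWithStats(m);i=1+st[1:,4].argmax();print(f,st[i],onz(k,*ce[i],.039))
```

```text
6.575 [ 0.46757084 -0.00408167  0.01526749] [0.53361069 0.02636284 0.67509972]
w1 [239 232  15  69 764] [0.43252651 0.0957499  0.039     ]
w2 [  46  282   36   92 1826] [0.43304396 0.09492773 0.039     ]
w3 [  20  282   39   92 1900] [0.43310617 0.09480997 0.039     ]
```

View pics/w3v.png

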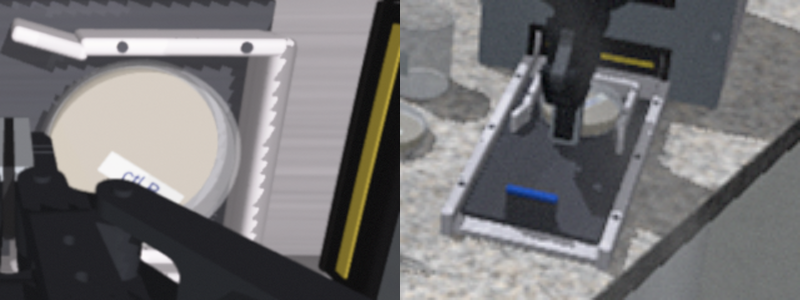

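The crop shows the dish between the rails with its front edge at about x=240 and the stop's foot at about x=255, so a few mm remain. The carrier has not moved.

Request:
{"name": "drive_tool", "arguments": {
  "increments": [0,0.7,-1.9,0,0,0,0.7,-1.9,0,0,0,0.7,-1.9,0,0,0,0,0,0,0]
}}

```text
time: 7.08
tcp_pos: [0.4695, -0.0096, 0.0152]
tool_rot: [0.983, 0.181, -0.0, -0.0]
wrist_force: [-0.8, 0.7, -0.1]
gripper_width: -0.0002
grip_force: 0.7
```

```bash
cat >> h.py <<'E'
def tab(f):
    k=load(f);h=cv2.cvtColor(k['image'],cv2.COLOR_RGB2HSV);m=cv2.inRange(h,(105,150,60),(130,255,255));n,l,st,ce=cv2.connectedComponentsWithStats(m);i=1+st[1:,4].argmax();print(f,st[i],ce[i],onz(k,*ce[i],.039))
E
python3 - <<'E'
from h import *
c=shot('wrist','w4')
s=env.observe();print(s['time'],s['tcp_pos'],s['wrist_force']);shot('scene','s4')
for f in ('w3','w4'):tab(f)
def sc(f):
    k=load(f);h=cv2.cvtColor(k['image'],cv2.COLOR_RGB2HSV);m=cv2.inRange(h,(105,150,60),(130,255,255));m[:200]=0;m[310:]=0;m[:,:360]=0;m[:,460:]=0;ys,xs=np.nonzero(m);print(f,len(xs),onz(k,xs.mean(),ys.mean(),.039))
for f in('s1','s3','s4'):sc(f)
E
```

```text
7.125 [ 0.46953867 -0.00963218  0.01523929] [-0.42035612  0.97406482 -0.3091221 ]
w3 [  20  282   39   92 1900] [ 39.68157895 326.73947368] [0.43310617 0.09480997 0.039     ]
w4 [   9  282   39   92 1938] [ 28.42827657 326.42930857] [0.43356639 0.09322115 0.039     ]
s1 75 [0.4269627  0.09862379 0.039     ]
s3 77 [0.42741209 0.09879931 0.039     ]
s4 76 [0.4275072  0.09708064 0.039     ]
```

The carrier has just begun to move with the dish (about 1.7 mm) and the push force has risen, so the dish is seated. I'll back off, lift, and go behind the tab.

Request:
{"name": "drive_tool", "arguments": {
  "increments": [0,-1,2.6,0,0,0,-2.6,6.8,0,0,0,0,0,30,0,0,0,0,40,0,0,-15.5,41,0,0,0,-16,42,0,0,0,-16,42,0,0,0,0,0,0,0]
}}

```text
time: 8.18
tcp_pos: [0.4168, 0.1269, 0.0852]
tool_rot: [0.983, 0.184, -0.0, -0.0]
wrist_force: [0.9, -0.7, -0.7]
gripper_width: -0.0006
grip_force: 0.0
```

Run:
```python
from h import *
c=shot('wrist','w5');d=shot('top','t5')
s=env.observe();print(s['time'],s['tcp_pos'],s['wrist_force']);tab('w5')
a=c['image'][:,:,::-1]
cv2.imwrite('pics/w5v.png',np.hstack([cv2.resize(a,(400,300)),cv2.resize(d['image'][225:345,290:450,::-1],(400,300))]))
```

```text
8.275 [0.41857049 0.12496038 0.08538623] [-0.20984193  0.316841    0.08218531]
w5 [383 233  14  62 676] [389.14940828 263.1035503 ] [0.43251667 0.09505828 0.039     ]
```

View pics/w5v.png

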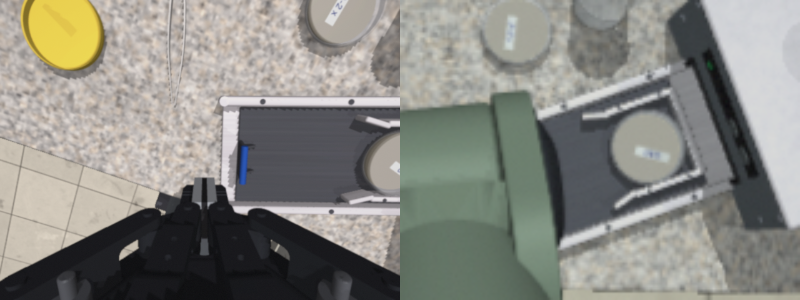

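The top view shows the dish seated in the nest against the stop. The fingers are behind the tab and in line with it, so I'll descend and push.

Request:
{"name": "drive_tool", "arguments": {
  "increments": [0,0,0,-25,0,0,0,0,-25,0,0,0,0,-19,0,0,0,0,0,0,0,1.4,-3.7,0,0,0,1.4,-3.7,0,0,0,1.4,-3.7,0,0,0,0.7,-1.9,0,0]
}}

```text
time: 9.28
tcp_pos: [0.4239, 0.1114, 0.0166]
tool_rot: [0.983, 0.181, 0.0, 0.0]
wrist_force: [-0.1, -0.7, -0.1]
gripper_width: 0.0
grip_force: 0.0
```

Request:
{"name": "drive_tool", "arguments": {
  "increments": [0,0.7,-1.9,0,0,0,0.7,-1.9,0,0,0,0.7,-1.9,0,0,0,0.7,-1.9,0,0,0,0.7,-1.9,0,0,0,0.7,-1.9,0,0,0,0.7,-1.9,0,0,0,0.7,-1.9,0,0]
}}

```text
time: 10.28
tcp_pos: [0.4291, 0.0964, 0.0163]
tool_rot: [0.983, 0.181, -0.0, -0.0]
wrist_force: [-1.5, 4.1, 3.0]
gripper_width: 0.0001
grip_force: 1.9
```

Run:
```python
from h import *
c=shot('wrist','w6');shot('scene','s6')
s=env.observe();print(s['time'],s['tcp_pos'],s['wrist_force']);tab('w6')
```

```text
10.375 [0.4292474  0.09610789 0.01625846] [-0.67344665  2.52012327  2.0757904 ]
w6 [360 281  18  55 734] [368.9972752  303.64713896] [0.44542162 0.08557316 0.039     ]
```

Request:
{"name": "drive_tool", "arguments": {
  "increments": [0,1.1,-2.8,0,0,0,1.4,-3.7,0,0,0,1.4,-3.7,0,0,0,1.4,-3.7,0,0,0,1.4,-3.7,0,0,0,1.4,-3.7,0,0,0,1.4,-3.7,0,0,0,1.4,-3.7,0,0]
}}

```text
time: 11.38
tcp_pos: [0.4394, 0.0687, 0.0163]
tool_rot: [0.983, 0.182, -0.0, -0.002]
wrist_force: [-3.0, 7.1, 4.9]
gripper_width: -0.0001
grip_force: 3.9
```

Request:
{"name": "drive_tool", "arguments": {
  "increments": [0,1.4,-3.7,0,0,0,1.4,-3.7,0,0,0,1.4,-3.7,0,0,0,1.4,-3.7,0,0,0,1.4,-3.7,0,0,0,1.4,-3.7,0,0,0,1.4,-3.7,0,0,0,1.1,-2.8,0,0]
}}

```text
time: 12.38
tcp_pos: [0.4503, 0.0397, 0.0163]
tool_rot: [0.983, 0.182, -0.0, -0.001]
wrist_force: [-1.8, 6.6, 5.3]
gripper_width: -0.0004
grip_force: 3.4
```

Run:
```python
from h import *
c=shot('wrist','w7');d=shot('scene','s7')
s=env.observe();print(s['time'],s['tcp_pos'],s['wrist_force'])
cv2.imwrite('pics/w7v.png',np.hstack([cv2.resize(c['image'][:,:,::-1],(400,300)),cv2.resize(d['image'][190:310,340:500,::-1],(400,300))]))
```

```text
12.475 [0.45044665 0.03931343 0.01623831] [-2.65306111  4.58997992  3.62126229]
```

View pics/w7v.png

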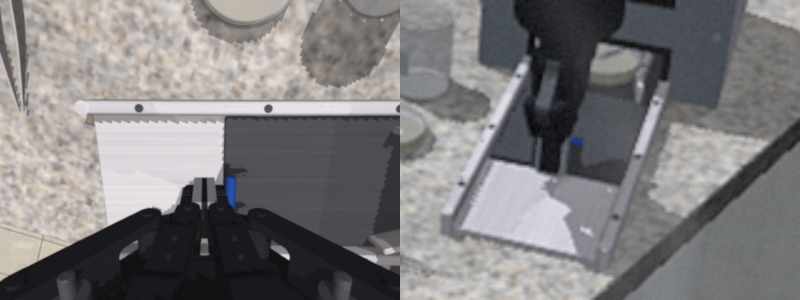

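The wrist view shows the fingers on the tab at (230,190), with the track floor empty behind. The scene crop shows the nest and dish entering the slot with the flap opening.

Request:
{"name": "drive_tool", "arguments": {
  "increments": [0,1.1,-2.8,0,0,0,1.4,-3.7,0,0,0,1.4,-3.7,0,0,0,1.4,-3.7,0,0,0,1.4,-3.7,0,0,0,1.4,-3.7,0,0,0,1.4,-3.7,0,0,0,1.4,-3.7,0,0]
}}

```text
time: 13.48
tcp_pos: [0.4609, 0.0112, 0.0162]
tool_rot: [0.983, 0.182, -0.0, -0.001]
wrist_force: [-2.4, 7.6, 6.0]
gripper_width: 0.0003
grip_force: 3.7
```

Request:
{"name": "drive_tool", "arguments": {
  "increments": [0,1.4,-3.7,0,0,0,1.4,-3.7,0,0,0,1.4,-3.7,0,0,0,1.4,-3.7,0,0,0,1.1,-2.8,0,0,0,1.1,-2.8,0,0,0,1.1,-2.8,0,0]
}}

```text
time: 14.35
tcp_pos: [0.4697, -0.0118, 0.0162]
tool_rot: [0.983, 0.182, -0.001, -0.001]
wrist_force: [-2.1, 6.3, 5.9]
gripper_width: 0.0003
grip_force: 3.9
```

Request:
{"name": "drive_tool", "arguments": {
  "increments": [0,0.9,-2.3,0,0,0,0.9,-2.3,0,0,0,0.9,-2.3,0,0,0,0.9,-2.3,0,0]
}}

```text
time: 14.85
tcp_pos: [0.4736, -0.0219, 0.0162]
tool_rot: [0.983, 0.182, -0.001, -0.0]
wrist_force: [-1.1, 2.6, 1.1]
gripper_width: 0.0003
grip_force: 1.4
```

Request:
{"name": "drive_tool", "arguments": {
  "increments": [0,0.5,-1.4,0,0,0,0.5,-1.4,0,0,0,0.5,-1.4,0,0]
}}

```text
time: 15.22
tcp_pos: [0.4752, -0.0253, 0.0162]
tool_rot: [0.983, 0.182, -0.0, -0.001]
wrist_force: [-2.0, 8.5, 5.6]
gripper_width: -0.0002
grip_force: 4.4
```

Request:
{"name": "drive_tool", "arguments": {
  "increments": [0,0.4,-0.9,0,0,0,0.4,-0.9,0,0]
}}

```text
time: 15.48
tcp_pos: [0.4752, -0.0253, 0.0162]
tool_rot: [0.983, 0.182, -0.0, -0.003]
wrist_force: [-4.0, 12.9, 8.5]
gripper_width: -0.0
grip_force: 6.7
```

Request:
{"name": "drive_tool", "arguments": {
  "increments": [0,0.4,-0.9,0,0,0,0.4,-0.9,0,0]
}}

```text
time: 15.72
tcp_pos: [0.4752, -0.0254, 0.0162]
tool_rot: [0.983, 0.183, -0.0, -0.005]
wrist_force: [-5.4, 17.8, 12.8]
gripper_width: -0.0003
grip_force: 9.5
```

The tool has stopped and the force is rising to 19 N, so the carrier is against the stops. I'll ease off slowly, clear the tab and look.

Request:
{"name": "drive_tool", "arguments": {
  "increments": [0,-0.4,0.9,0,0,0,-0.4,0.9,0,0,0,-0.8,2,0,0,0,-2,6,0,0,0,-5,14,0,0,0,-9,24,0,0,0,-10,25,20,0,0,-10,25,40,0]
}}

```text
time: 16.73
tcp_pos: [0.4377, 0.0689, 0.0757]
tool_rot: [0.983, 0.181, -0.002, -0.0]
wrist_force: [1.2, 0.6, 0.3]
gripper_width: -0.0002
grip_force: 0.0
```

Request:
{"name": "drive_tool", "arguments": {
  "increments": [0,-15,40,40,0,0,-15,40,30,0,0,-15,40,20,0,0,0,0,0,0,0,0,0,0,0]
}}

```text
time: 17.35
tcp_pos: [0.3945, 0.1879, 0.166]
tool_rot: [0.983, 0.182, -0.0, 0.0]
wrist_force: [0.3, -0.0, 0.3]
gripper_width: -0.0002
grip_force: 0.0
```

Run:
```python
from h import *
c=shot('top','t8');d=shot('scene','s8')
s=env.observe();print(s['time'],s['tcp_pos'],s['wrist_force'])
T=np.array([.4285,.0956]);u=np.array([.355,-.935])
for f,b in(('t8',(225,345,290,450)),('s8',(190,310,340,500))):
    k=load(f);h=cv2.cvtColor(k['image'],cv2.COLOR_RGB2HSV);m=cv2.inRange(h,(105,150,60),(130,255,255));w=m[b[0]:b[1],b[2]:b[3]];ys,xs=np.nonzero(w)
    if len(xs): p=onz(k,xs.mean()+b[2],ys.mean()+b[0],.039);print(f,len(xs),p,(p[:2]-T)@u+.0197)
cv2.imwrite('pics/v8.png',np.hstack([cv2.resize(c['image'][225:345,290:450,::-1],(400,300)),cv2.resize(d['image'][190:280,360:480,::-1],(400,300),interpolation=2)]))
```

```text
17.45 [0.39447711 0.1871588  0.16552513] [-0.37117133  0.5587303   0.30921911]
t8 48 [ 0.47926303 -0.03916757  0.039     ] 0.16372854852226307
s8 46 [ 0.48227358 -0.03591984  0.039     ] 0.1617606702763195
```

View pics/v8.png

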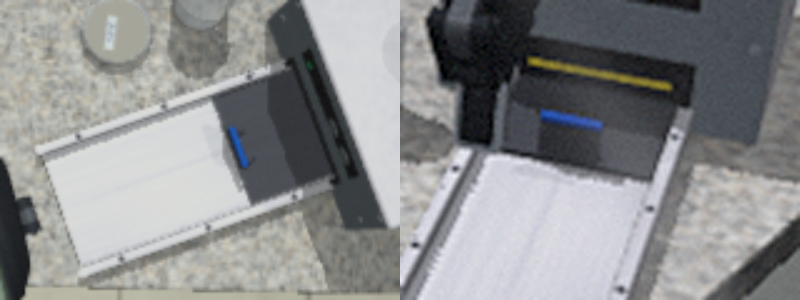

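The flap's yellow stripe shows across the slot, and only the tail with its tab is outside. I'll compare the stripe with its first (shut) position and check that the bystanders have not moved.

Run:
```python
from h import *
for f in('sc0','s7','s8'):
    k=load(f);h=cv2.cvtColor(k['image'],cv2.COLOR_RGB2HSV);m=cv2.inRange(h,(20,120,80),(35,255,255));m[:190]=0;m[230:]=0;m[:,:380]=0;m[:,470:]=0;ys,xs=np.nonzero(m);print(f,len(xs),xs.mean() if len(xs) else 0,ys.mean() if len(xs) else 0)
a=cv2.absdiff(load('top0')['image'],load('t8')['image']).max(2)
print('bystander diff',[(a[y0:y1,x0:x1]>40).sum() for x0,x1,y0,y1 in((318,352,220,254),(356,388,205,240),(265,295,235,285))])
```

```text
sc0 93 419.5698924731183 211.78494623655914
s7 0 0 0
s8 96 419.8854166666667 211.80208333333334
bystander diff [np.int64(0), np.int64(0), np.int64(264)]
```

Run:
```python
from h import *
a=cv2.absdiff(load('top0')['image'],load('t8')['image']).max(2)[235:285,265:295]>40
print('rows with change',np.nonzero(a.any(1))[0].min()+235)
b=cv2.absdiff(load('sc0')['image'],load('s8')['image']).max(2)[270:300,278:352]
print('scene forceps diff',(b>40).sum())
if (b>40).sum()<20: print(env.job_done())
```

```text
rows with change 268
scene forceps diff 0
the job is handed in; nothing more can be done
None
```

The job is handed in: the dish was seated against the front stop before the carrier push, the carrier is home against the stops, the flap is shut behind the nest, and the beaker, spare dish and forceps have not moved; I couldn't see the dish once it was inside the chamber.

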